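# Turn a levelled dish with a loose mixing ball towards the paint jar

## Robot

A 6-joint arm with a two-finger parallel gripper is mounted at the origin on the work surface. World frame = base frame: x ahead of the robot, y to its left, z up, the work surface at z = 0. Lengths are in m, angles in degrees, forces in N, time in s.
With the tool pointing down it reaches from about 0.4 to 0.825 m from the base axis. Payload 7 kg.
Tool frame: the origin (TCP) lies on the centre line of the jaws, within the pads' length; the fingertips stand r.nose_length ahead of it and the grasp point (between the pads) lies 2 mm behind it (r.nose_length is the distance from the TCP to the fingertips, in m); z points along the fingers, y is the direction in which the jaws open and shut (so a half turn about z gives the same grasp; the last joint's range is limited). The gripper opens to 88 mm and grips with 3 to 60 N. Pads are 19 mm wide; open, the fingers measure 130 mm over their backs; the gripper's body (78 mm by 193 mm) begins 47 mm behind the grasp point.
Start: joints at [88.814, 20.546, 0.682, 0, -70.136, -16.507], TCP at [0.205, 0.643, 0.244] pointing down, gripper open.
Joint ranges: [-176.03, 176.03], [-82.01, 121.73], [-58.28, 71.71], [-173.87, 95.51], [-174.79, -0.11], [-173.66, 173.66]. Speed limits (degrees/s): [136.94, 136.94, 172.46, 180, 180, 180].

## Interface

Orientations are given as [roll, pitch, yaw] about the fixed x, y, z axes, in that order (R = Rz(yaw) Ry(pitch) Rx(roll)).
In Python, from plant import r gives the robot as it stands.
- The arm moves only by the tool apply_moves, never from a script. Its argument "targets" is a list of rows, each a list of 3 entries, a list of its own where there are three numbers: the shift along the tool's x, y, z scaled (see below), then the turn, a rotation vector about the tool's x, y, z scaled (see below), then the finger opening in mm, from 0 to 87.6. A call has 1 to 5 rows; each row shifts and turns the pose as measured when the row begins, along the tool's axes as they then stand; what a row does not reach is not made up. The controller multiplies each number of a shift by 0.04 m and each number of a turn by 8 degrees. A row lasts 1/10 s, in which the tool goes at most 50 mm and 8.59 degrees, less where a joint would pass 70% of its speed; a pose out of reach is approached as far as the arm can. A call with a number of a shift or a turn outside -1 to 1 is refused whole. A call with a gripper value outside its range is refused whole. The fingers move at their own pace and stop on an object; "squeeze" is the grip in N (left out, the last holds). Time passes only in rows, so rows that do not move let the fingers close. It gives the time, the measured TCP pose, the force and the opening at its end, in the units of the state.
- r.get_state(): the state, without advancing time (a new reading comes with each control period).
- r.capture(name): name is "scene" or "top" or "wrist"; returns a dict with "img" (420x560x3 uint8, blue, green, red), "z_map" (420x560 float32, m along the optical axis (not along the pixel's ray), 0 where there is no reading), "fx", "fy", "cx", "cy" (pixels), "camera_from_world" (4x4, takes a point from world to camera coordinates); the wrist camera has in their place "mount" (4x4, takes a point from camera to tool coordinates, whose origin is the TCP and whose axes are the flange's). Camera axes: x right, y up, looking along -z (the intrinsics and any distortion apply to the point x, -y, -z); pixel columns grow to the right and rows downward; lengths in m; the calibration is good to about 2 mm. The wrist camera is an equidistant fisheye: a pixel r from the principal point sees the ray r / f radians off the axis. A picture is of the moment at which its call begins: read the wrist's pose just before it.
- r.close_job(): hands the job in, once; it reports no verdict.
The state is a dict: "time_s": time; "joints": joint angles; "qd": joint speeds; "joint_torque": joint torques, N m; "tcp_pos": TCP position; "eef_rot": TCP orientation; "contact_force": force on the tool from outside, world axes, zero at the start; "moment": the same for the moment, N m; "gripper_width": finger opening in m.
Only numpy, scipy, OpenCV 4.12 (cv2) and the standard library are available. Lean on these libraries where they do the work, as an engineer would, in place of code of your own. Each camera call takes 0.05 s, during which the arm holds its last target.

## Task

Take the orange mixing ball out of the cluttered crate and put it in the middle of the aluminium dish, leaving everything else in the crate. Then pick the dish up by its blue lug, lift it about ten centimetres, and only then turn it a quarter turn above its cork mat so that its black spout points at the yellow jar (not the green one), keeping the dish level and the ball in the middle throughout, and without bumping the jars or disturbing the things on the desk. Finish while still holding the dish there, still and level in the air over the mat: do not put it down or let go.

Things in the scene. Friction and masses are not known exactly. Their poses are not given: they have to be found in the camera images.
- mixball: loose hard orange ball, 36 mm diameter, about 60 g, in the crate at the start, free to roll. Its origin is a point on its skin and turns with it: use point mixball_center for its place
- mixball_center (a point): centre of the orange ball
- crate: fixed open plywood crate, 240 x 240 x 40 mm high, walls and floor 5 mm; origin under its centre, x, y along its sides. In it, near x = +-42, y = +-48 mm in any order: ball, eraser, spool, jar cap; a marker lies along x by each y wall (y = +-103 mm). Beside the ball there is room for fingers along crate x
- dish: loose aluminium dish, 260 g, on the mat, outer radius 68 mm. Inside a cone sloping 0.16 rad, lowest at the centre, 6 mm above the underside, rim 23 mm high, open at the spout; a ball in it rolls to the centre. Origin: centre of the underside; +x to the spout (at first away from the robot within 0.4 rad), -x to the blue lug. Centre of mass lies between the centre and the lug
- dish_lug (a point): middle of the top of the dish's blue lug, at dish x = -98 mm, 62 mm above the underside. Upright block, 12 mm thick along dish x, 40 mm wide along dish y, 10 to 62 mm above the underside, 24 mm clear of the rim; a flat arm 24 mm wide, top at 16 mm, joins them. Gripped across its 12 mm (fingers closing along dish x) it holds the dish level
- dish_spout (a point): tip of the black spout, at dish x = +93 mm
- mat: fixed cork mat, 170 x 170 x 4 mm, on the desk; origin at the centre of its underside, x pointing away from the robot within 0.25 rad, y to its left. The dish starts on its middle, turned no more than 0.12 rad from it. One jar stands on its +y side, the other on its -y side
- yellow_jar: fixed open yellow jar, 64 mm diameter, 60 mm high, about 175 mm from the mat's centre, on its +y or -y side; origin under its centre
- green_jar: fixed open green jar of the same size on the other side of the mat; origin under its centre
- eraser: loose white eraser, 40 x 24 x 14 mm, in the crate; origin at the centre of its underside
- spool: loose wooden spool, 30 mm diameter, 28 mm high, in the crate; origin under its centre
- jarcap: loose black jar cap, 36 mm diameter, 13 mm high, in the crate; origin under its centre
- marker_red: loose white marker with red cap, 130 x 10 x 10 mm, along a wall of the crate; origin at the centre of its underside, x along it
- marker_blue: loose white marker with blue cap, same size, along the opposite wall; origin at the centre of its underside, x along it
- ruler: loose steel ruler, 30 x 420 x 4 mm (long side along its y), lying flat behind the mat; origin at the centre of its underside
- pen: loose white marker with blue cap, 130 x 10 x 10 mm, on the desk to the right, nearer the robot than the jars; origin at the centre of its underside
Things that resemble listed ones, but are neither listed nor needed, are in the scene too. What is shaped like the dish but purple is not meant.

How it is judged:
By the outcome, as a careful person would: the job done as asked, in the order asked, and still so for the second after the job is handed in, while the arm keeps its last pose, push and grip.
It also fails if it takes over 72 s, if anything falls off the work surface, if the arm or the gripper's body presses on something with over 40 N, if the wrist force passes 120 N, or if a joint passes its speed limit or range.

## Working session

There is one attempt and no reset: what is moved stays moved. The work goes in short steps, Python scripts to look and compute and a tool call to move; the robot and the scene stay as the last step left them, time stands still between calls to the robot, and variables do not carry over. Pictures are saved under pics/ and viewed, and the job is handed in when it is done.

Besides the shell and the picture viewer there is one more tool, called after "Request:" by a JSON object that holds its "method" and its "body", one argument or row to a line. apply_moves: Moves the arm, as the interface text tells. Its arguments: {"type":"object","properties":{"targets":{"type":"array","items":{"type":"array"}},"squeeze":{"type":"number"}},"required":["targets"]}

```bash
ls; mkdir -p pics; python3 - <<'E'
from plant import r
import cv2
print(r.nose_length, r.get_state())
for n in ("scene","top"):
    c=r.capture(n); cv2.imwrite(f"pics/{n}0.png",c["img"])
    print(n,c["fx"],c["fy"],c["cx"],c["cy"],c["camera_from_world"].round(4).tolist(),[k for k in c])
E
```

```text
pics
0.017 {'time_s': 0.0, 'joints': array([ 8.88127926e+01,  2.05895102e+01,  6.31874584e-01, -1.90002210e-02,
       -7.01357317e+01, -1.65079679e+01]), 'qd': array([ 0.02398835,  0.0142348 , -0.08241846, -0.05476727,  0.00460851,
        0.02349732]), 'joint_torque': array([ 9.08765778e-04, -5.82712841e+01,  2.93042529e+01,  6.99683368e+00,
        6.95352210e-03, -1.65289262e-04]), 'tcp_pos': array([0.20504562, 0.64260297, 0.24263349]), 'eef_rot': array([ 1.79905406e+02, -9.40744181e-03, -1.77016382e+01]), 'contact_force': array([-0.27542805, -0.34905339, -0.0815851 ]), 'moment': array([-0.02123328,  0.05018422, -0.01106313]), 'gripper_width': 0.08758764554246183}
scene 442.2397604711277 442.2397604711277 289.94988991145624 206.5918287238376 [[-0.6016, 0.7988, -0.0051, 0.2786], [-0.5589, -0.4164, 0.7171, 0.2877], [0.5707, 0.4342, 0.697, -1.3978], [0.0, 0.0, 0.0, 1.0]] ['img', 'z_map', 'fx', 'fy', 'cx', 'cy', 'camera_from_world']
top 416.6123360186631 416.6123360186631 283.9196658707686 207.40403708347782 [[0.0097, -0.9996, -0.0265, 0.0697], [0.9906, 0.006, 0.1369, -0.5637], [-0.1367, -0.0275, 0.9902, -1.112], [0.0, 0.0, 0.0, 1.0]] ['img', 'z_map', 'fx', 'fy', 'cx', 'cy', 'camera_from_world']
```

View pics/scene0.png

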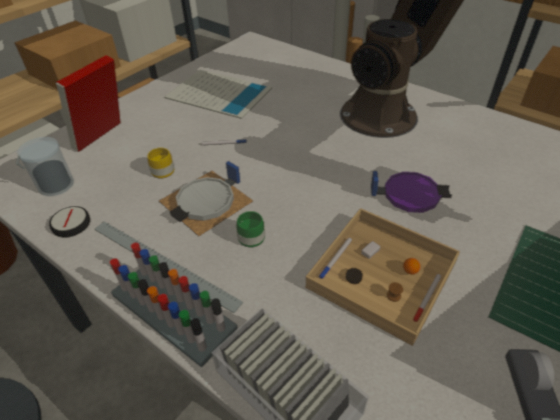

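View pics/top0.png

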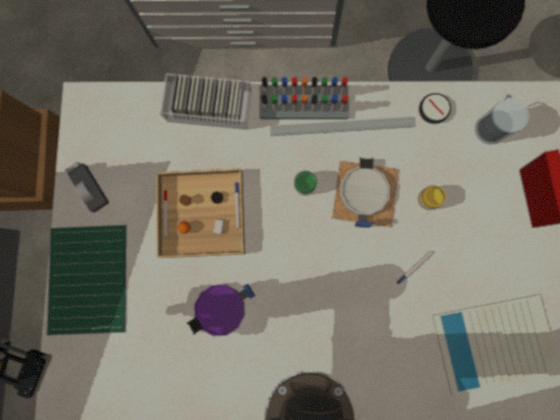

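The top view shows the ball at (184,228) in the crate, the silver dish at (365,190) with its blue lug at (364,223) and spout at (367,163). The yellow jar is at (433,197), on the −y side, and the green one at (305,182). The purple decoy is at (220,310). Next I measure positions.

```bash
cat > h.py <<'E'
import numpy as np, cv2
from plant import r
from scipy.spatial.transform import Rotation as R
def ray(c,u,v):
    M=np.array(c["camera_from_world"]); Rm=M[:3,:3]; o=-Rm.T@M[:3,3]
    d=np.array([(u-c["cx"])/c["fx"],-(v-c["cy"])/c["fy"],-1.0]); return o,Rm.T@d
def onplane(c,u,v,z):
    o,d=ray(c,u,v); return o+d*(z-o[2])/d[2]
def proj(c,p):
    M=np.array(c["camera_from_world"]); q=M[:3,:3]@np.asarray(p)+M[:3,3]
    return c["cx"]+c["fx"]*q[0]/-q[2], c["cy"]+c["fy"]*-q[1]/-q[2]
def tri(c1,p1,c2,p2):
    o1,d1=ray(c1,*p1);o2,d2=ray(c2,*p2)
    A=np.stack([d1,-d2],1); s=np.linalg.lstsq(A,o2-o1,rcond=None)[0]
    a=o1+s[0]*d1;b=o2+s[1]*d2; return (a+b)/2,np.linalg.norm(a-b)
def blobs(c,lo,hi,box,amin=8):
    hsv=cv2.cvtColor(c["img"],cv2.COLOR_BGR2HSV); m=cv2.inRange(hsv,np.array(lo),np.array(hi))
    x0,y0,x1,y1=box; k=np.zeros_like(m);k[y0:y1,x0:x1]=m[y0:y1,x0:x1]
    n,l,s,ce=cv2.connectedComponentsWithStats(k)
    return sorted([(int(s[i,4]),ce[i].round(1).tolist(),s[i,:4].tolist()) for i in range(1,n) if s[i,4]>=amin],reverse=True)[:4]
def cap(n): return r.capture(n)
E
python3 - <<'E'
from h import *
T=cap("top");S=cap("scene")
for nm,lo,hi,bt,bs in [("ball",(5,150,100),(18,255,255),(160,175,240,250),(380,240,440,290)),
 ("lug",(105,80,30),(130,255,255),(345,205,385,235),(215,155,250,190)),
 ("spout",(0,0,0),(180,255,60),(350,150,385,178),(160,195,200,230)),
 ("yj",(20,120,90),(32,255,255),(410,175,455,220),(140,140,185,185)),
 ("gj",(45,80,30),(90,255,255),(285,160,325,205),(230,205,275,250)),
 ("mat",(5,60,80),(20,200,255),(325,150,410,235),(150,165,260,245))]:
    a=blobs(T,lo,hi,bt);b=blobs(S,lo,hi,bs)
    print(nm,a[:2],b[:2])
    if a and b: print("   tri",*tri(T,a[0][1],S,b[0][1]))
for n,c in(("T",T),("S",S)):
    b={"T":(320,140,460,240),"S":(130,130,290,260)}[n];k={"T":(145,160,255,265),"S":(300,200,470,350)}[n]
    for j,(q) in enumerate((b,k)):
        im=c["img"][q[1]:q[3],q[0]:q[2]]; cv2.imwrite(f"pics/{n}z{j}.png",cv2.resize(im,None,fx=4.5,fy=4.5,interpolation=cv2.INTER_CUBIC))
E
```

```text
ball [(130, [183.2, 227.1], [177, 221, 13, 13]), (17, [164.9, 193.9], [163, 190, 4, 9])] [(200, [412.6, 265.3], [404, 258, 17, 17])]
   tri [0.50705467 0.35629139 0.02792999] 0.0021167347805265474
lug [(57, [363.6, 223.4], [357, 221, 15, 5])] [(83, [234.1, 170.3], [227, 162, 12, 20])]
   tri [ 0.51752919 -0.14048482  0.05019876] 0.0053653049821721635
spout [(83, [366.1, 163.2], [361, 159, 11, 9])] [(150, [178.6, 213.8], [170, 207, 18, 14])]
   tri [ 0.69354385 -0.15745923  0.02375633] 0.0016252597793333986
yj [(422, [433.1, 196.6], [421, 186, 25, 22])] [(408, [159.2, 158.2], [148, 148, 24, 21]), (32, [163.9, 175.4], [155, 172, 18, 6])]
   tri [ 0.59457183 -0.3335302   0.04701345] 0.0006975206981356837
gj [(316, [305.2, 182.3], [295, 172, 21, 21])] [(552, [249.8, 224.5], [237, 212, 27, 26])]
   tri [0.63322173 0.01537365 0.04479342] 0.0007479448125013539
mat [(809, [386.3, 198.8], [366, 165, 33, 62]), (687, [343.3, 194.5], [332, 161, 28, 61])] [(842, [219.0, 213.4], [182, 185, 71, 51]), (221, [169.6, 200.4], [159, 189, 20, 22])]
   tri [ 0.58417327 -0.19981862 -0.0764    ] 0.07841167945044342
```

View pics/Tz0.png

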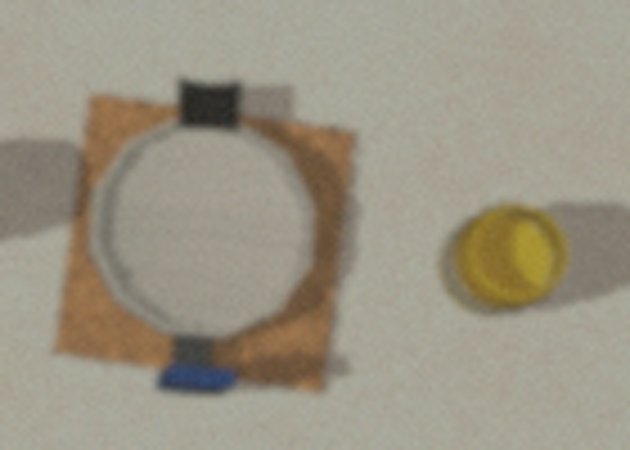

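View pics/Tz1.png

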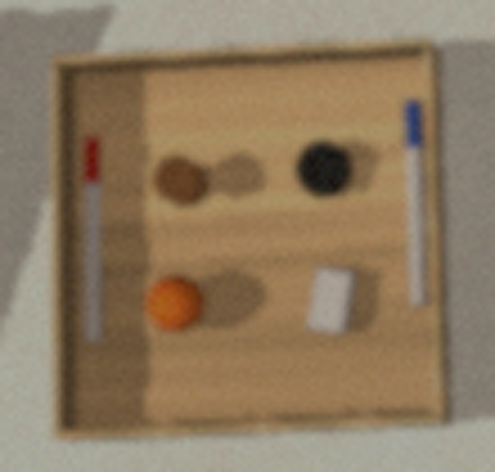

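View pics/Sz0.png

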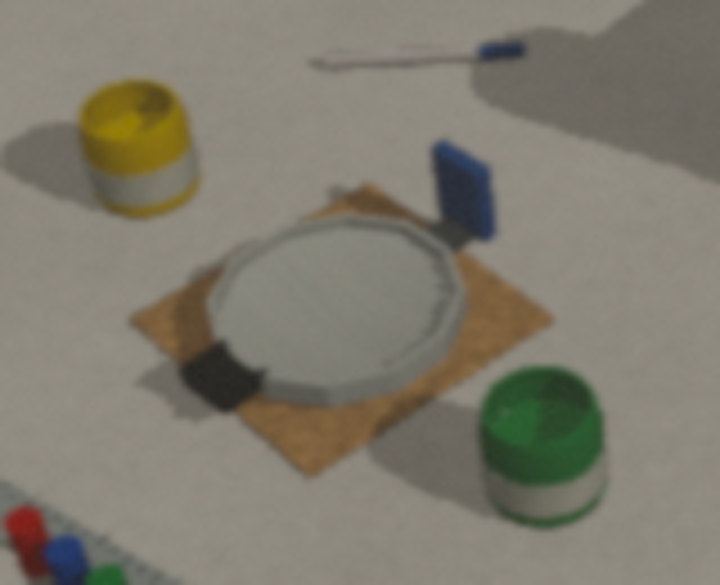

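View pics/Sz1.png

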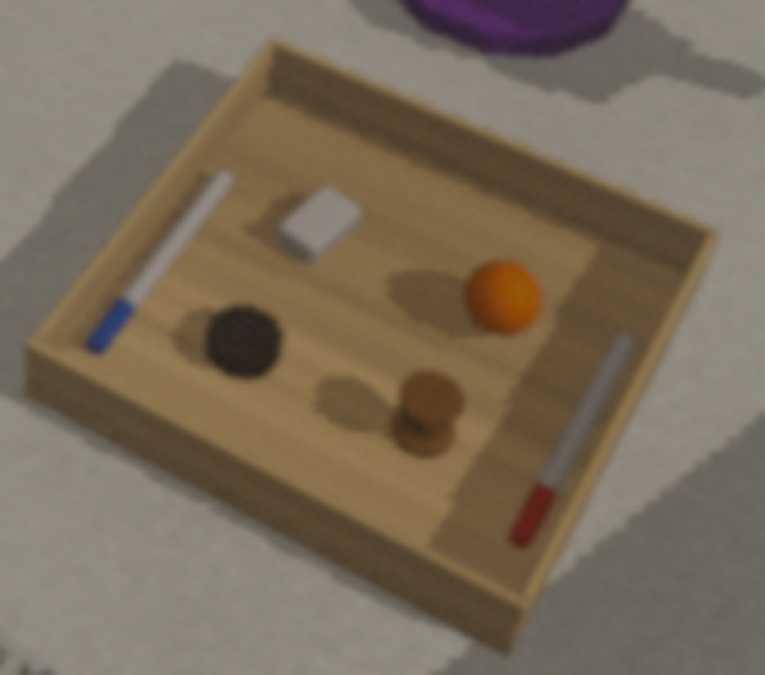

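```bash
python3 - <<'E'
from h import *
T=cap("top");S=cap("scene")
print("ball T",onplane(T,183.2,227.1,.023),"S",onplane(S,412.6,265.3,.023))
cr=[onplane(T,145+u/4.5,160+v/4.5,.04) for u,v in((57,60),(434,42),(447,420),(57,434))]
print("crate",np.round(cr,4).tolist()); c=np.mean(cr,0);print(c)
for a,b in((3,0),(2,1),(1,0),(2,3)):
    d=cr[b]-cr[a];print(np.linalg.norm(d[:2]),np.degrees(np.arctan2(d[1],d[0])))
# mat: cork mask outer contour, min area rect on plane z=.004
import cv2
hsv=cv2.cvtColor(T["img"],cv2.COLOR_BGR2HSV)
m=cv2.inRange(hsv,(5,70,50),(22,255,255));k=np.zeros_like(m);k[145:240,320:410]=m[145:240,320:410]
pts=np.argwhere(cv2.morphologyEx(k,cv2.MORPH_OPEN,np.ones((3,3),np.uint8))>0)
P=np.array([onplane(T,u,v,.004)[:2] for v,u in pts],np.float32)
print("mat",cv2.minAreaRect(P))
# dish by depth: points at rim height
z=T["z_map"];vs,us=np.mgrid[145:235,320:410];vs=vs.ravel();us=us.ravel();d=z[vs,us]
M=T["camera_from_world"];C=np.stack([(us-T["cx"])/T["fx"]*d,-(vs-T["cy"])/T["fy"]*d,-d],1)
W=(C-M[:3,3])@M[:3,:3]; W=W[d>0]
for lo,hi in((.05,.08),(.018,.032)):
    q=W[(W[:,2]>lo)&(W[:,2]<hi)];print(lo,len(q),q.mean(0),q.min(0),q.max(0))
    if lo<.03: print(cv2.minEnclosingCircle(q[:,:2].astype(np.float32)))
    else: print(cv2.minAreaRect(q[:,:2].astype(np.float32)))
for n,t,s in(("yj",(433.1,196.6),(159.2,158.2)),):pass
# spout top/lug quick lines in top
lug=onplane(T,320+197/4.5,140+373/4.5,.066);sp=onplane(T,320+209/4.5,140+92/4.5,.027)
print("lug",lug,"spout",sp)
E
```

```text
ball T [0.50794193 0.35664849 0.023     ] S [0.50228864 0.35619657 0.023     ]
crate [[0.6579, 0.431, 0.04], [0.6702, 0.1944, 0.04], [0.4359, 0.181, 0.04], [0.4253, 0.419, 0.04]]
[0.54730475 0.30636461 0.04      ]
0.23289590626670365 2.9507578192228374
0.23472246171105504 3.2875531208886697
0.2369138819684374 92.99091416784246
0.23829931555753178 92.55248247495388
mat ((0.6104472279548645, -0.156057208776474), (0.16932831704616547, 0.1687801629304886), 81.73316192626953)
0.05 77 [ 0.51765709 -0.14049825  0.06324723] [ 0.51118225 -0.16050169  0.05142675] [ 0.5245815  -0.12172933  0.07026452]
((0.5181800127029419, -0.1410052478313446), (0.03912748396396637, 0.01250387728214264), 85.37020111083984)
0.018 860 [ 0.62009346 -0.15036434  0.02185877] [ 0.51119811 -0.21716788  0.01800619] [ 0.70939998 -0.08015712  0.03152195]
((0.6104331612586975, -0.1481119841337204), 0.09978778660297394)
lug [ 0.51897468 -0.14056362  0.066     ] spout [ 0.70014806 -0.15737627  0.027     ]
```

Request:
{"method": "apply_moves", "body": {
  "targets": [
    [[0,0,0],[0,0,1],62],
    [[0,0,0],[0,0,1],62]
  ],
  "squeeze": 20
}}

```text
time_s: 0.5
tcp_pos: [0.2051, 0.6428, 0.243]
eef_rot: [179.9, -0.0, -34.0]
contact_force: [-0.0, -0.3, -0.6]
gripper_width: 0.077
```

Request:
{"method": "apply_moves", "body": {
  "targets": [
    [[0,0,0],[0,0,1],62],
    [[0,0,0],[0,0,1],62],
    [[0,0,0],[0,0,1],62],
    [[0,0,0],[0,0,1],62],
    [[0,0,0],[0,0,1],62]
  ]
}}

```text
time_s: 1.0
tcp_pos: [0.205, 0.6425, 0.2425]
eef_rot: [179.9, -0.1, -75.8]
contact_force: [0.4, -0.1, -0.2]
gripper_width: 0.062
```

```bash
cat >> h.py <<'E'
def rem(p,yaw):
    s=r.get_state(); Rt=R.from_euler('xyz',s["eef_rot"],degrees=True)
    dp=Rt.inv().apply(np.array(p)-s["tcp_pos"])
    Rg=R.from_euler('xyz',[180,0,yaw],degrees=True)
    print("t",s["time_s"],"tcp",s["tcp_pos"].round(4),s["eef_rot"].round(1),"w",round(s["gripper_width"],4),"F",s["contact_force"].round(1))
    print("shift units",(dp/.04).round(2),"turn units",((Rt.inv()*Rg).as_rotvec(degrees=True)/8).round(2))
E
python3 -c "
from h import *
rem([.506,.356,.18],-87.1)"
```

```text
t 1.0 tcp [0.205  0.6425 0.2425] [ 1.799e+02 -1.000e-01 -7.580e+01] w 0.062 F [ 0.4 -0.1 -0.2]
shift units [ 8.79 -5.53  1.57] turn units [ 0.01 -0.01  1.42]
```

Request:
{"method": "apply_moves", "body": {
  "targets": [
    [[0.5,-0.3,0],[0,0,0.7],62],
    [[0.8,-0.6,0],[0,0,0.7],62],
    [[0.8,-0.6,0],[0,0,0],62],
    [[0.8,-0.6,0],[0,0,0],62],
    [[0.8,-0.6,0],[0,0,0],62]
  ]
}}

```text
time_s: 1.5
tcp_pos: [0.3261, 0.5041, 0.2407]
eef_rot: [179.9, -0.2, -87.4]
contact_force: [0.7, 0.1, 0.5]
gripper_width: 0.0623
```

Request:
{"method": "apply_moves", "body": {
  "targets": [
    [[0.8,-0.7,0],[0,0,0],62],
    [[0.8,-0.7,0],[0,0,0],62],
    [[0.8,-0.7,0],[0,0,0],62],
    [[0.5,-0.7,0],[0,0,0],62],
    [[0,0,0],[0,0,0],62]
  ]
}}

```text
time_s: 2.0
tcp_pos: [0.4489, 0.3848, 0.2421]
eef_rot: [-180.0, -0.1, -87.5]
contact_force: [-0.5, -0.0, 0.2]
gripper_width: 0.0621
```

```bash
python3 -c "
from h import *
rem([.506,.356,.18],-87.1)"
```

```text
t 2.0 tcp [0.4489 0.3848 0.2421] [-1.80e+02 -1.00e-01 -8.75e+01] w 0.0621 F [-0.5 -0.   0.2]
shift units [ 0.78 -1.4   1.56] turn units [-0.   -0.01 -0.05]
```

Request:
{"method": "apply_moves", "body": {
  "targets": [
    [[0.4,-0.7,0.5],[0,0,0],62],
    [[0.3,-0.5,0.5],[0,0,0],62],
    [[0.1,-0.2,0.5],[0,0,0],62],
    [[0,0,0],[0,0,0],62]
  ]
}}

```text
time_s: 2.4
tcp_pos: [0.5088, 0.3542, 0.1818]
eef_rot: [-179.9, 0.1, -87.6]
contact_force: [-0.1, 0.2, -1.0]
gripper_width: 0.0622
```

```bash
cat >> h.py <<'E'
def wray(c,s,u,v):
    # equidistant fisheye; returns world ray
    f=c["fx"]; x=(u-c["cx"]);y=(v-c["cy"]);rr=np.hypot(x,y);th=rr/f
    k=np.sin(th)/rr if rr>0 else 0
    dc=np.array([x*k,-y*k,-np.cos(th)]); Mt=np.array(c["mount"]); Rt=R.from_euler('xyz',s["eef_rot"],degrees=True).as_matrix()
    o=s["tcp_pos"]+Rt@Mt[:3,3]; return o,Rt@(Mt[:3,:3]@dc)
def wplane(c,s,u,v,z):
    o,d=wray(c,s,u,v); return o+d*(z-o[2])/d[2]
E
python3 - <<'E'
from h import *
rem([.506,.356,.18],-87.1)
s=r.get_state();c=r.capture("wrist");cv2.imwrite("pics/w1.png",c["img"])
print(c["fx"],c["cx"],c["cy"],np.round(c["mount"],3).tolist())
b=blobs(c,(5,150,80),(18,255,255),(0,0,560,420),60);print(b)
for q in b[:3]: print(wplane(c,s,*q[1],.023))
E
```

```text
t 2.4 tcp [0.5088 0.3542 0.1818] [-1.799e+02  1.000e-01 -8.760e+01] w 0.0622 F [-0.1  0.2 -1. ]
shift units [-0.05  0.07  0.04] turn units [-0.01  0.01 -0.06]
325.19226210127806 278.2091418386499 215.81372225197092 [[0.0, 0.963, 0.269, 0.073], [1.0, -0.0, 0.0, 0.001], [0.0, 0.269, -0.963, -0.141], [0.0, 0.0, 0.0, 1.0]]
[(1090, [280.5, 205.4], [262, 187, 37, 38]), (737, [200.6, 202.6], [185, 187, 32, 33])]
[0.50623016 0.35473997 0.023     ]
[0.58342475 0.3550055  0.023     ]
```

View pics/w1.png

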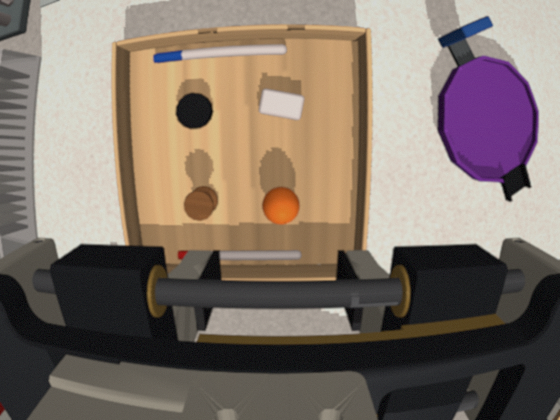

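The wrist view shows the ball at (280,205), which projects to (0.506, 0.355). That agrees with the other cameras to about 2 mm, and there is free space along crate x on both sides. I descend.

Request:
{"method": "apply_moves", "body": {
  "targets": [
    [[0,0.05,0.8],[0,0,0],62],
    [[0,0,0.8],[0,0,0],62],
    [[0,0,0.8],[0,0,0],62],
    [[0,0,0.6],[0,0,0],62],
    [[0,0,0],[0,0,0],62]
  ]
}}

```text
time_s: 2.95
tcp_pos: [0.5083, 0.3624, 0.0689]
eef_rot: [-179.2, 0.6, -87.3]
contact_force: [-0.8, -0.8, -0.1]
gripper_width: 0.0621
```

```bash
python3 -c "
from h import *
rem([.506,.355,.031],-87.1)"
```

```text
t 2.95 tcp [0.5083 0.3624 0.0689] [-179.2    0.6  -87.3] w 0.0621 F [-0.8 -0.8 -0.1]
shift units [0.19 0.08 0.95] turn units [-0.09  0.08 -0.03]
```

Request:
{"method": "apply_moves", "body": {
  "targets": [
    [[0.19,0.08,0],[-0.09,0.08,0],62],
    [[0,0,0.2],[0,0,0],62],
    [[0,0,0.2],[0,0,0],62]
  ]
}}

```text
time_s: 3.25
tcp_pos: [0.5065, 0.3579, 0.0581]
eef_rot: [-179.7, 0.2, -87.1]
contact_force: [0.1, -0.5, -0.1]
gripper_width: 0.062
```

```bash
python3 -c "
from h import *
rem([.506,.355,.031],-87.1)"
```

```text
t 3.25 tcp [0.5065 0.3579 0.0581] [-179.7    0.2  -87.1] w 0.062 F [ 0.1 -0.5 -0.1]
shift units [0.07 0.02 0.68] turn units [-0.04  0.03 -0.  ]
```

Request:
{"method": "apply_moves", "body": {
  "targets": [
    [[0.07,0.02,0.25],[-0.04,0.03,0],62],
    [[0.03,0,0.25],[-0.02,0.01,0],62],
    [[0.03,0,0.2],[0,0,0],62],
    [[0,0,0],[0,0,0],62]
  ]
}}

```text
time_s: 3.65
tcp_pos: [0.5062, 0.3524, 0.0282]
eef_rot: [179.8, -0.1, -87.1]
contact_force: [0.1, -0.8, 0.2]
gripper_width: 0.062
```

```bash
python3 -c "
from h import *
rem([.506,.355,.031],-87.1)"
```

```text
t 3.65 tcp [0.5062 0.3524 0.0282] [ 1.798e+02 -1.000e-01 -8.710e+01] w 0.062 F [ 0.1 -0.8  0.2]
shift units [-0.07  0.   -0.07] turn units [ 0.02 -0.01 -0.01]
```

Request:
{"method": "apply_moves", "body": {
  "targets": [
    [[-0.06,0,-0.06],[0,0,0],62],
    [[0,0,0],[0,0,0],62]
  ]
}}

```text
time_s: 3.85
tcp_pos: [0.5062, 0.3547, 0.0304]
eef_rot: [179.8, -0.1, -87.2]
contact_force: [0.5, -0.3, 0.2]
gripper_width: 0.0621
```

Request:
{"method": "apply_moves", "body": {
  "targets": [
    [[0,0,0],[0,0,0],30],
    [[0,0,0],[0,0,0],30],
    [[0,0,0],[0,0,0],30],
    [[0,0,0],[0,0,0],30],
    [[0,0,0],[0,0,0],30]
  ],
  "squeeze": 20
}}

```text
time_s: 4.35
tcp_pos: [0.5066, 0.3554, 0.0315]
eef_rot: [179.9, -0.0, -87.1]
contact_force: [0.5, 1.2, -1.2]
gripper_width: 0.0349
```

```bash
python3 -c "
from h import *
rem([.506,.355,.15],-87.1)"
```

```text
t 4.35 tcp [0.5066 0.3554 0.0315] [179.9  -0.  -87.1] w 0.0349 F [ 0.5  1.2 -1.2]
shift units [ 0.01  0.02 -2.96] turn units [ 0.02 -0.   -0.  ]
```

Request:
{"method": "apply_moves", "body": {
  "targets": [
    [[0,0,-0.3],[0,0,0],30],
    [[0,0,-0.5],[0,0,0],30],
    [[0,0,-0.7],[0,0,0],30],
    [[0,0,-0.7],[0,0,0],30],
    [[0,0,-0.7],[0,0,0],30]
  ]
}}

```text
time_s: 4.85
tcp_pos: [0.5048, 0.353, 0.1495]
eef_rot: [179.5, -0.4, -87.2]
contact_force: [0.8, 1.5, -1.0]
gripper_width: 0.0346
```

```bash
python3 - <<'E'
from h import *
rem([.616,-.150,.15],-95.4)
s=r.get_state();c=r.capture("wrist");cv2.imwrite("pics/w2.png",c["img"])
E
```

```text
t 4.85 tcp [0.5048 0.353  0.1495] [179.5  -0.4 -87.2] w 0.0346 F [ 0.8  1.5 -1. ]
shift units [12.7  -2.16  0.06] turn units [ 0.06 -0.06  1.03]
```

View pics/w2.png

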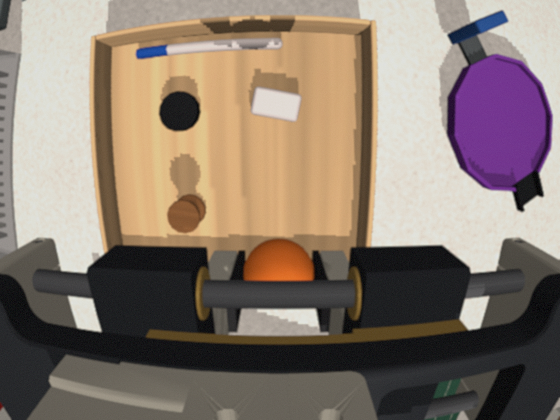

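The ball is held between the fingers at (279,265), and the other crate items are undisturbed. I carry it towards the dish.

Request:
{"method": "apply_moves", "body": {
  "targets": [
    [[0.4,-0.1,-0.2],[0,0,0.3],30],
    [[0.7,-0.1,-0.2],[0,0,0.3],30],
    [[0.9,-0.2,-0.2],[0,0,0.3],30],
    [[0.9,-0.2,-0.2],[0,0,0.2],30],
    [[0.9,-0.2,0],[0,0,0],30]
  ]
}}

```text
time_s: 5.4
tcp_pos: [0.5332, 0.1998, 0.1947]
eef_rot: [-179.8, 0.1, -96.1]
contact_force: [1.0, -0.1, -0.4]
gripper_width: 0.0348
```

Request:
{"method": "apply_moves", "body": {
  "targets": [
    [[0.9,-0.2,0],[0,0,0],30],
    [[0.9,-0.2,0],[0,0,0],30],
    [[0.9,-0.2,0],[0,0,0],30],
    [[0.6,-0.1,0],[0,0,0],30],
    [[0.3,0,0],[0,0,0],30]
  ]
}}

```text
time_s: 5.9
tcp_pos: [0.5441, 0.0422, 0.1984]
eef_rot: [-179.7, 0.2, -96.6]
contact_force: [0.5, 0.1, -1.1]
gripper_width: 0.0349
```

```bash
python3 - <<'E'
from h import *
rem([.616,-.150,.15],-95.4)
s=r.get_state();c=r.capture("wrist");cv2.imwrite("pics/w3.png",c["img"])
E
```

```text
t 5.9 tcp [0.5441 0.0422 0.1984] [-179.7    0.2  -96.6] w 0.0349 F [ 0.5  0.1 -1.1]
shift units [ 4.57 -2.33  1.21] turn units [-0.04  0.02 -0.15]
```

View pics/w3.png

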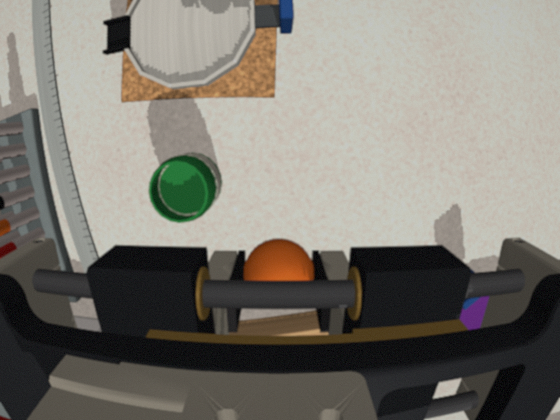

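Request:
{"method": "apply_moves", "body": {
  "targets": [
    [[0.4,-0.4,0],[0,0,0],30],
    [[0.6,-0.6,0],[0,0,0],30],
    [[0.6,-0.6,0],[0,0,0],30],
    [[0.5,-0.4,0],[0,0,-0.15],30],
    [[0.2,0,0],[0,0,0],30]
  ]
}}

```text
time_s: 6.45
tcp_pos: [0.614, -0.0618, 0.201]
eef_rot: [-179.6, 0.2, -95.4]
contact_force: [0.1, 1.2, -0.9]
gripper_width: 0.0345
```

Request:
{"method": "apply_moves", "body": {
  "targets": [
    [[0,0,0],[0,0,0],30]
  ]
}}

```text
time_s: 6.55
tcp_pos: [0.6137, -0.0625, 0.2008]
eef_rot: [-179.6, 0.2, -95.5]
contact_force: [-0.7, 0.6, -0.8]
gripper_width: 0.0349
```

```bash
python3 - <<'E'
from h import *
rem([.616,-.150,.15],-95.4)
s=r.get_state();c=r.capture("wrist");cv2.imwrite("pics/w4.png",c["img"])
E
```

```text
t 6.55 tcp [ 0.6137 -0.0625  0.2008] [-179.6    0.2  -95.5] w 0.0349 F [-0.7  0.6 -0.8]
shift units [ 2.18 -0.26  1.26] turn units [-0.05  0.03 -0.01]
```

View pics/w4.png

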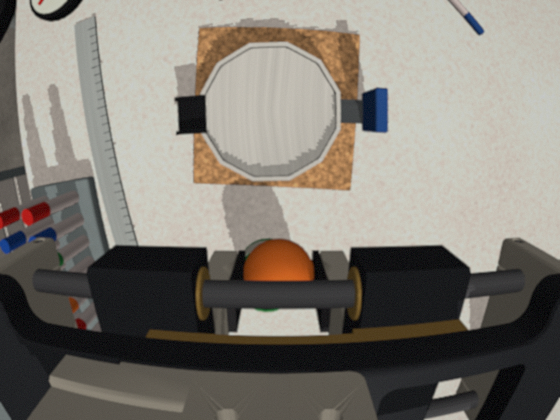

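The wrist view shows the dish rim as an ellipse centred near (271,111), the lug at (375,110) and the spout at (190,114). I compute its position from these.

```bash
python3 - <<'E'
from h import *
s=r.get_state();c=r.capture("wrist")
x0,y0,x1,y1=160,10,410,210
cv2.imwrite("pics/w4z.png",cv2.resize(c["img"][y0:y1,x0:x1],None,fx=3,fy=3,interpolation=cv2.INTER_CUBIC))
# rim outer: points on plane .027
pts=[(202,112),(342,112),(272,42),(272,180),(222,62),(322,62),(322,161),(222,161)]
P=np.array([wplane(c,s,u,v,.027)[:2] for u,v in pts]);print(P.round(4).tolist())
A=np.c_[2*P,np.ones(len(P))];x=np.linalg.lstsq(A,(P**2).sum(1),rcond=None)[0];print("rim c",x[:2],"R",np.sqrt(x[2]+x[:2]@x[:2]))
b=blobs(c,(105,100,30),(130,255,255),(350,70,400,150));print(b)
hsv=cv2.cvtColor(c["img"],cv2.COLOR_BGR2HSV)
print(hsv[110,355:395].tolist())
m=[wplane(c,s,u,v,.004)[:2] for u,v in((201,26),(361,31),(351,190),(194,182))]
print("mat",np.mean(m,0),np.round(m,4).tolist())
z=c["z_map"];print(z[105:115:3,355:395].round(3).tolist())
E
```

```text
[[0.6794, -0.1576], [0.5447, -0.1441], [0.6052, -0.2186], [0.6183, -0.0833], [0.6549, -0.2044], [0.5595, -0.1945], [0.568, -0.0977], [0.6652, -0.1071]]
rim c [ 0.61206105 -0.15073649] R 0.0682647064689522
[(963, [375.0, 109.5], [363, 88, 24, 43])]
[[90, 15, 68], [96, 18, 69], [100, 11, 71], [98, 16, 64], [120, 5, 55], [110, 15, 51], [130, 14, 53], [103, 47, 49], [110, 111, 46], [108, 180, 44], [110, 185, 44], [108, 219, 43], [111, 200, 42], [108, 204, 45], [108, 157, 47], [108, 185, 44], [107, 172, 46], [110, 170, 45], [111, 187, 45], [109, 177, 49], [109, 174, 66], [109, 177, 95], [108, 176, 116], [108, 185, 124], [109, 175, 127], [109, 177, 127], [108, 177, 127], [109, 179, 127], [109, 173, 128], [108, 182, 125], [108, 188, 126], [110, 167, 124], [114, 64, 132], [10, 9, 162], [22, 23, 197], [23, 20, 203], [24, 18, 202], [28, 15, 202], [30, 16, 201], [28, 16, 201]]
mat [ 0.60690256 -0.15838107] [[0.6775, -0.2538], [0.5109, -0.2322], [0.5359, -0.0613], [0.7032, -0.0862]]
[[0.30300000309944153, 0.30300000309944153, 0.30300000309944153, 0.3019999861717224, 0.3019999861717224, 0.3039999
[... 2480 characters left out ...]
83826, 0.3059999942779541, 0.3059999942779541, 0.3050000071525574, 0.29899999499320984, 0.2939999997615814, 0.29100000858306885, 0.28700000047683716, 0.2840000092983246, 0.28200000524520874, 0.27900001406669617, 0.2750000059604645, 0.27300000190734863, 0.2680000066757202, 0.2630000114440918, 0.2619999945163727, 0.2619999945163727, 0.2619999945163727, 0.26100000739097595, 0.2619999945163727, 0.26100000739097595, 0.2619999945163727, 0.26100000739097595, 0.26100000739097595, 0.2619999945163727, 0.25999999046325684, 0.25999999046325684, 0.26100000739097595, 0.3230000138282776, 0.3240000009536743, 0.3240000009536743, 0.3230000138282776, 0.3240000009536743, 0.3240000009536743, 0.3230000138282776]]
```

View pics/w4z.png

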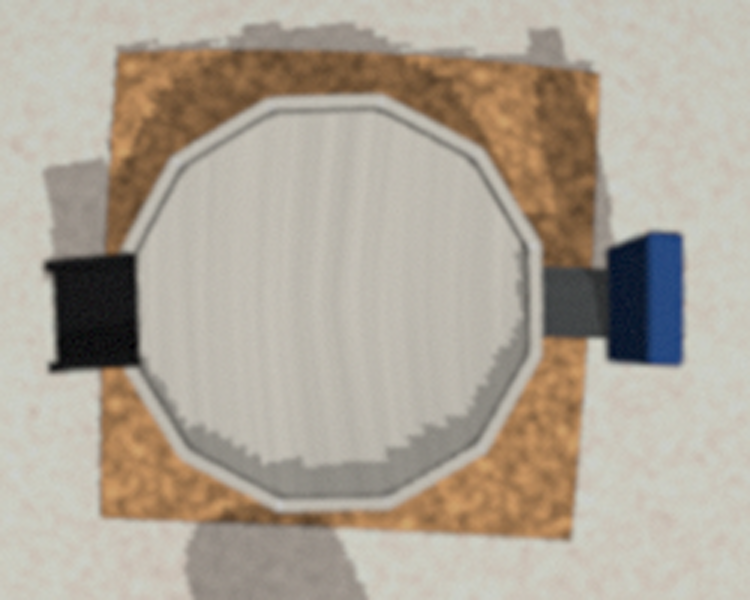

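```bash
python3 - <<'E'
from h import *
s=r.get_state();c=r.capture("wrist")
f=lambda a,b:(160+a/3-.33,10+b/3-.33)
L=wplane(c,s,*f(665,298),.066)
cs=[wplane(c,s,*f(*q),.066) for q in((650,233),(682,235),(682,363),(649,362))]
print("lug",L,np.mean(cs,0),np.round(cs,4).tolist())
S1=wplane(c,s,*f(47,265),.027);S2=wplane(c,s,*f(51,369),.027);print("spout",S1,S2,(S1+S2)/2)
d=(S1+S2)/2-L;print("heading",np.degrees(np.arctan2(d[1],d[0])),np.linalg.norm(d[:2]))
e=np.mean(cs[:2],0)-np.mean(cs[2:],0);print("lug y-dir->heading",np.degrees(np.arctan2(e[1],e[0]))+90)
rem([.613,-.151,.12],-95.4)
E
```

```text
lug [ 0.51702982 -0.14366276  0.066     ] [ 0.51663888 -0.14365109  0.066     ] [[0.52, -0.1628, 0.066], [0.5102, -0.1621, 0.066], [0.5131, -0.1245, 0.066], [0.5232, -0.1252, 0.066]]
spout [ 0.70514058 -0.17522393  0.027     ] [ 0.70779852 -0.14041361  0.027     ] [ 0.70646955 -0.15781877  0.027     ]
heading -4.273523367985988 0.18996789917545426
lug y-dir->heading -4.639371379344965
t 6.7 tcp [ 0.6136 -0.061   0.2011] [-179.6    0.2  -95.4] w 0.0352 F [0.2 0.5 0.3]
shift units [ 2.25 -0.18  2.02] turn units [-0.05  0.03  0.  ]
```

Request:
{"method": "apply_moves", "body": {
  "targets": [
    [[0.4,0,0.2],[0,0,0],30],
    [[0.6,0,0.4],[0,0,0],30],
    [[0.5,-0.1,0.4],[0,0,0],30],
    [[0.4,-0.1,0.4],[0,0,0],30],
    [[0.1,0,0.3],[0,0,0],30]
  ]
}}

```text
time_s: 7.2
tcp_pos: [0.6147, -0.1401, 0.1331]
eef_rot: [-179.3, 0.3, -95.0]
contact_force: [-0.2, 1.2, -1.1]
gripper_width: 0.0351
```

Request:
{"method": "apply_moves", "body": {
  "targets": [
    [[0,0,0],[0,0,0],30]
  ]
}}

```text
time_s: 7.3
tcp_pos: [0.6132, -0.1403, 0.1311]
eef_rot: [-179.5, 0.3, -95.0]
contact_force: [-0.3, 0.1, -0.1]
gripper_width: 0.0348
```

```bash
python3 -c "
from h import *
rem([.613,-.151,.04],-95.4)"
```

```text
t 7.3 tcp [ 0.6132 -0.1403  0.1311] [-179.5    0.3  -95. ] w 0.0348 F [-0.3  0.1 -0.1]
shift units [0.28 0.   2.28] turn units [-0.07  0.04  0.05]
```

Request:
{"method": "apply_moves", "body": {
  "targets": [
    [[0.28,0,0.4],[-0.07,0.04,0],30],
    [[0.05,0,0.4],[0,0,0],30],
    [[0.05,0,0.4],[0,0,0],30],
    [[0,0,0.4],[0,0,0],30],
    [[0,0,0],[0,0,0],30]
  ]
}}

```text
time_s: 7.8
tcp_pos: [0.6126, -0.1544, 0.0653]
eef_rot: [-179.9, -0.0, -94.8]
contact_force: [-0.9, 0.5, -1.3]
gripper_width: 0.0348
```

```bash
python3 -c "
from h import *
rem([.614,-.151,.04],-94.5)"
```

```text
t 7.8 tcp [ 0.6126 -0.1544  0.0653] [-179.9   -0.   -94.8] w 0.0348 F [-0.9  0.5 -1.3]
shift units [-0.09 -0.03  0.63] turn units [-0.01 -0.   -0.04]
```

Request:
{"method": "apply_moves", "body": {
  "targets": [
    [[-0.09,-0.03,0.25],[0,0,0],30],
    [[0,0,0.25],[0,0,0],30],
    [[0,0,0.1],[0,0,0],30],
    [[0,0,0],[0,0,0],30]
  ]
}}

```text
time_s: 8.2
tcp_pos: [0.6155, -0.1499, 0.041]
eef_rot: [-179.8, -0.0, -94.7]
contact_force: [-0.8, 0.4, -1.5]
gripper_width: 0.035
```

```bash
python3 -c "
from h import *
rem([.614,-.151,.039],-94.5)"
```

```text
t 8.2 tcp [ 0.6155 -0.1499  0.041 ] [-179.8   -0.   -94.7] w 0.035 F [-0.8  0.4 -1.5]
shift units [0.03 0.04 0.05] turn units [-0.02 -0.01 -0.02]
```

Request:
{"method": "apply_moves", "body": {
  "targets": [
    [[0.03,0.03,0.05],[0,0,0],35],
    [[0,0,0],[0,0,0],50],
    [[0,0,0],[0,0,0],50],
    [[0,0,0],[0,0,0],50]
  ]
}}

```text
time_s: 8.6
tcp_pos: [0.6151, -0.1512, 0.0403]
eef_rot: [-179.7, -0.1, -94.7]
contact_force: [0.0, 0.1, 0.6]
gripper_width: 0.0489
```

```bash
python3 - <<'E'
from h import *
rem([.614,-.151,.039],-94.5)
S=cap("scene");cv2.imwrite("pics/s2.png",cv2.resize(S["img"][120:280,100:300],None,fx=4,fy=3.5))
E
```

```text
t 8.6 tcp [ 0.6151 -0.1512  0.0403] [-1.797e+02 -1.000e-01 -9.470e+01] w 0.0489 F [0.  0.1 0.6]
shift units [-0.    0.03  0.03] turn units [-0.04 -0.01 -0.02]
```

View pics/s2.png

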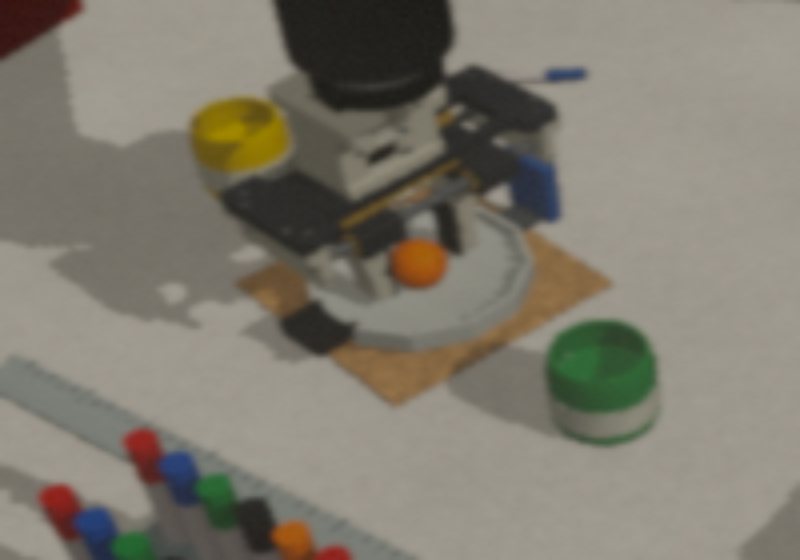

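The ball sits in the dish at picture (420,262) with the fingers clear of it. I lift off and go to the lug.

Request:
{"method": "apply_moves", "body": {
  "targets": [
    [[0,0,-0.3],[0,0,0],50],
    [[0,0,-0.6],[0,0,0],50],
    [[0,0,-0.7],[0,0,0],50],
    [[0,0,-0.7],[0,0,0],50],
    [[0,0,-0.3],[0,0,0],50]
  ]
}}

```text
time_s: 9.15
tcp_pos: [0.6137, -0.1514, 0.1497]
eef_rot: [-179.8, -0.1, -94.7]
contact_force: [1.2, 0.4, -0.0]
gripper_width: 0.05
```

```bash
python3 -c "
from h import *
rem([.517,-.143,.14],-94.5)"
```

```text
t 9.15 tcp [ 0.6137 -0.1514  0.1497] [-1.798e+02 -1.000e-01 -9.470e+01] w 0.05 F [ 1.2  0.4 -0. ]
shift units [-0.01  2.43  0.24] turn units [-0.02 -0.01 -0.02]
```

Request:
{"method": "apply_moves", "body": {
  "targets": [
    [[0,0.6,0],[0,0,0],40],
    [[0,0.8,0],[0,0,0],40],
    [[0,0.7,0],[0,0,0],40],
    [[0,0.3,0],[0,0,0],40],
    [[0,0,0],[0,0,0],40]
  ]
}}

```text
time_s: 9.65
tcp_pos: [0.5168, -0.1435, 0.1538]
eef_rot: [-179.4, -0.0, -94.7]
contact_force: [0.1, 0.6, 0.0]
gripper_width: 0.0398
```

```bash
python3 - <<'E'
from h import *
rem([.517,-.143,.10],-94.5)
s=r.get_state();c=r.capture("wrist");cv2.imwrite("pics/w5.png",c["img"])
T=cap("top");cv2.imwrite("pics/t5.png",cv2.resize(T["img"][140:240,320:460],None,fx=5,fy=5,interpolation=cv2.INTER_CUBIC))
E
```

```text
t 9.65 tcp [ 0.5168 -0.1435  0.1538] [-179.4   -0.   -94.7] w 0.0398 F [0.1 0.6 0. ]
shift units [-0.01  0.01  1.35] turn units [-0.08 -0.01 -0.02]
```

View pics/w5.png

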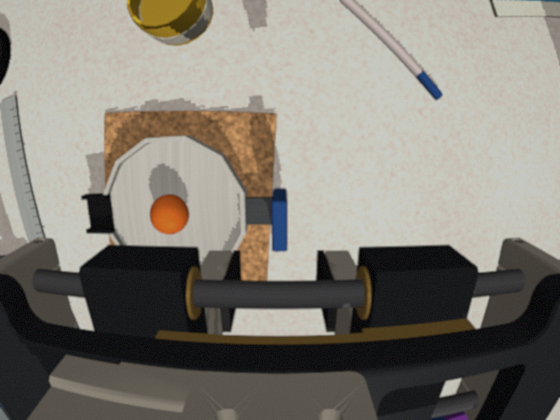

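View pics/t5.png

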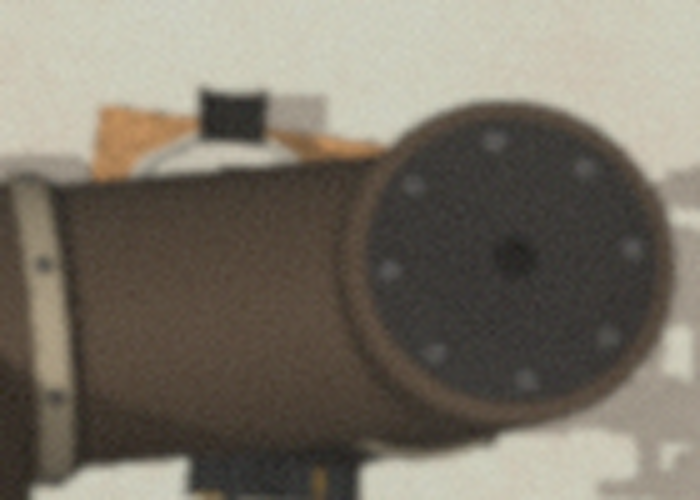

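```bash
python3 - <<'E'
from h import *
s=r.get_state();c=r.capture("wrist")
b=blobs(c,(105,100,70),(130,255,255),(255,170,300,260));print(b)
print(wplane(c,s,*b[0][1],.066))
m=cv2.inRange(cv2.cvtColor(c["img"],cv2.COLOR_BGR2HSV),(105,100,70),(130,255,255))
q=np.argwhere(m[170:260,255:300]);P=np.array([wplane(c,s,255+u,170+v,.066)[:2] for v,u in q],np.float32);print(cv2.minAreaRect(P))
b=blobs(c,(5,150,80),(18,255,255),(140,180,200,245),60);print("ball",wplane(c,s,*b[0][1],.028))
cv2.imwrite("pics/w5z.png",cv2.resize(c["img"][170:270,80:310],None,fx=3.4,fy=3.4))
E
```

```text
[(718, [281.3, 224.1], [274, 200, 15, 50])]
[ 0.5165037  -0.14630908  0.066     ]
((0.5167669653892517, -0.14557966589927673), (0.037886954843997955, 0.010309972800314426), 85.84432220458984)
ball [ 0.61435919 -0.15156231  0.028     ]
```

Request:
{"method": "apply_moves", "body": {
  "targets": [
    [[0,0,0.4],[-0.08,0,0],40],
    [[0,0,0.4],[-0.03,0,0],40],
    [[0,0,0.3],[0,0,0],40],
    [[0,0,0],[0,0,0],40]
  ]
}}

```text
time_s: 10.2
tcp_pos: [0.522, -0.1437, 0.1051]
eef_rot: [179.7, -0.1, -94.7]
contact_force: [-0.4, -0.6, -0.1]
gripper_width: 0.04
```

```bash
python3 -c "
from h import *
rem([.517,-.143,.052],-94.5)"
```

```text
t 10.2 tcp [ 0.522  -0.1437  0.1051] [ 1.797e+02 -1.000e-01 -9.470e+01] w 0.04 F [-0.4 -0.6 -0.1]
shift units [-0.01  0.12  1.33] turn units [ 0.04 -0.01 -0.02]
```

Request:
{"method": "apply_moves", "body": {
  "targets": [
    [[0,0.12,0.3],[0.04,0,0],40],
    [[0,0,0.3],[0,0,0],40],
    [[0,0,0.2],[0,0,0],40],
    [[0,0,0],[0,0,0],40]
  ]
}}

```text
time_s: 10.6
tcp_pos: [0.5183, -0.1436, 0.0704]
eef_rot: [179.9, -0.1, -94.6]
contact_force: [-0.1, 0.1, -0.7]
gripper_width: 0.0399
```

```bash
python3 -c "
from h import *
rem([.517,-.143,.052],-94.5)"
```

```text
t 10.6 tcp [ 0.5183 -0.1436  0.0704] [ 1.799e+02 -1.000e-01 -9.460e+01] w 0.0399 F [-0.1  0.1 -0.7]
shift units [-0.01  0.03  0.46] turn units [ 0.02 -0.02 -0.02]
```

Request:
{"method": "apply_moves", "body": {
  "targets": [
    [[0,0.03,0.2],[0.02,0,-0.02],36],
    [[0,0.02,0.2],[0,0,0],36],
    [[0,0,0.05],[0,0,0],36],
    [[0,0,0],[0,0,0],36]
  ]
}}

```text
time_s: 11.0
tcp_pos: [0.5172, -0.1435, 0.0516]
eef_rot: [-179.9, -0.1, -94.4]
contact_force: [-0.3, -0.4, -0.8]
gripper_width: 0.0362
```

```bash
python3 -c "
from h import *
rem([.517,-.143,.051],-94.4)"
```

```text
t 11.0 tcp [ 0.5172 -0.1435  0.0516] [-1.799e+02 -1.000e-01 -9.440e+01] w 0.0362 F [-0.3 -0.4 -0.8]
shift units [-0.01  0.01  0.02] turn units [-0.01 -0.02 -0.  ]
```

Request:
{"method": "apply_moves", "body": {
  "targets": [
    [[0,0,0],[0,0,0],24],
    [[0,0,0],[0,0,0],20],
    [[0,0,0],[0,0,0],17],
    [[0,0,0],[0,0,0],14],
    [[0,0,0],[0,0,0],12]
  ],
  "squeeze": 10
}}

```text
time_s: 11.5
tcp_pos: [0.5178, -0.1435, 0.0526]
eef_rot: [-179.8, -0.1, -94.4]
contact_force: [-1.8, 0.9, 0.2]
gripper_width: 0.0135
```

Request:
{"method": "apply_moves", "body": {
  "targets": [
    [[0,0,0],[0,0,0],9],
    [[0,0,0],[0,0,0],5],
    [[0,0,0],[0,0,0],5],
    [[0,0,0],[0,0,0],5]
  ],
  "squeeze": 30
}}

```text
time_s: 11.9
tcp_pos: [0.5173, -0.1435, 0.0525]
eef_rot: [-179.9, -0.1, -94.4]
contact_force: [0.1, 1.2, -0.7]
gripper_width: 0.0118
```

Request:
{"method": "apply_moves", "body": {
  "targets": [
    [[0,0,0],[0,0,0],5],
    [[0,0,0],[0,0,0],5],
    [[0,0,0],[0,0,0],5]
  ],
  "squeeze": 55
}}

```text
time_s: 12.2
tcp_pos: [0.5173, -0.1435, 0.0525]
eef_rot: [-179.9, -0.1, -94.4]
contact_force: [-0.3, 0.4, 0.0]
gripper_width: 0.0115
```

```bash
python3 - <<'E'
from h import *
rem([.517,-.143,.151],-94.4)
s=r.get_state();c=r.capture("wrist");cv2.imwrite("pics/w6.png",c["img"])
E
```

```text
t 12.2 tcp [ 0.5173 -0.1435  0.0525] [-1.799e+02 -1.000e-01 -9.440e+01] w 0.0115 F [-0.3  0.4  0. ]
shift units [-0.01  0.   -2.46] turn units [-0.02 -0.02 -0.  ]
```

View pics/w6.png

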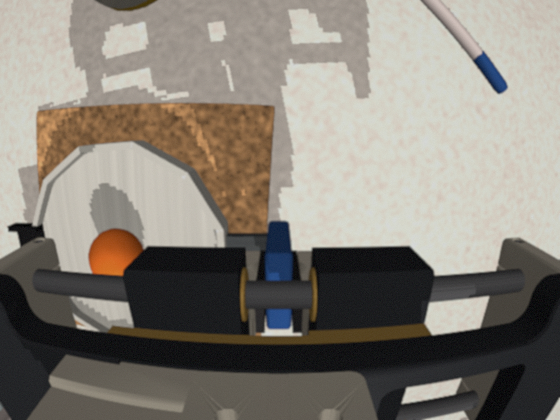

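The lug is gripped (11.5 mm opening) and the ball is still at the dish centre. I lift gently.

Request:
{"method": "apply_moves", "body": {
  "targets": [
    [[0,0,-0.05],[0,0,0],5],
    [[0,0,-0.1],[0,0,0],5],
    [[0,0,-0.12],[0,0,0],5],
    [[0,0,-0.15],[0,0,0],5],
    [[0,0,-0.15],[0,0,0],5]
  ]
}}

```text
time_s: 12.75
tcp_pos: [0.5153, -0.1434, 0.0752]
eef_rot: [179.9, -0.1, -94.5]
contact_force: [-0.9, 0.1, -3.7]
gripper_width: 0.012
```

```bash
python3 - <<'E'
from h import *
rem([.517,-.143,.155],-94.4)
s=r.get_state();c=r.capture("wrist");cv2.imwrite("pics/w7.png",c["img"])
S=cap("scene");cv2.imwrite("pics/s7.png",cv2.resize(S["img"][120:280,100:300],None,fx=4,fy=3.5))
E
```

```text
t 12.75 tcp [ 0.5153 -0.1434  0.0752] [ 1.799e+02 -1.000e-01 -9.450e+01] w 0.012 F [-0.9  0.1 -3.7]
shift units [-0.01 -0.04 -2.  ] turn units [ 0.02 -0.02 -0.01]
```

View pics/s7.png

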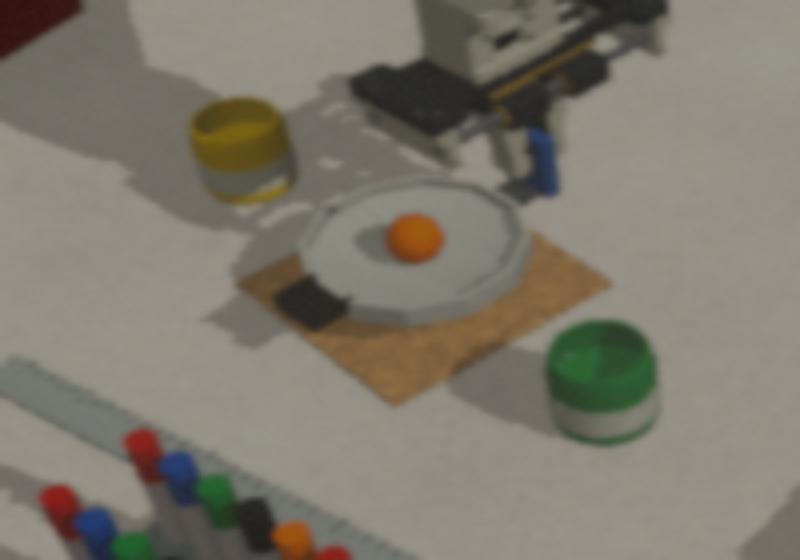

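The dish has risen level, with the ball at centre (415,238). I continue the lift.

Request:
{"method": "apply_moves", "body": {
  "targets": [
    [[0,-0.02,-0.15],[0.02,0,0],5],
    [[0,-0.02,-0.18],[0,0,0],5],
    [[0,0,-0.18],[0,0,0],5],
    [[0,0,-0.18],[0,0,0],5],
    [[0,0,-0.18],[0,0,0],5]
  ]
}}

```text
time_s: 13.35
tcp_pos: [0.517, -0.1435, 0.1129]
eef_rot: [-179.9, -0.1, -94.5]
contact_force: [-0.9, 0.7, -3.3]
gripper_width: 0.0118
```

Request:
{"method": "apply_moves", "body": {
  "targets": [
    [[0,0,-0.18],[0,0,0],5],
    [[0,0,-0.18],[0,0,0],5],
    [[0,0,-0.18],[0,0,0],5],
    [[0,0,-0.12],[0,0,0],5],
    [[0,0,-0.06],[0,0,0],5]
  ]
}}

```text
time_s: 13.85
tcp_pos: [0.5174, -0.1433, 0.1455]
eef_rot: [-179.8, -0.1, -94.5]
contact_force: [-0.2, -1.2, -2.8]
gripper_width: 0.0118
```

Request:
{"method": "apply_moves", "body": {
  "targets": [
    [[0,0,0],[0,0,0],5]
  ]
}}

```text
time_s: 13.95
tcp_pos: [0.5175, -0.1433, 0.1459]
eef_rot: [-179.8, -0.1, -94.5]
contact_force: [-0.8, 0.0, -3.3]
gripper_width: 0.012
```

```bash
python3 - <<'E'
from h import *
rem([.517,-.143,.155],-94.4)
S=cap("scene");cv2.imwrite("pics/s8.png",cv2.resize(S["img"][120:280,100:300],None,fx=4,fy=3.5))
print(tri(S,blobs(S,(20,120,60),(32,255,255),(140,140,185,185))[0][1],S,(0,0))[1])
E
```

```text
t 13.95 tcp [ 0.5175 -0.1433  0.1459] [-1.798e+02 -1.000e-01 -9.450e+01] w 0.012 F [-0.8  0.  -3.3]
shift units [-0.01  0.01 -0.23] turn units [-0.03 -0.01 -0.01]
0.0
```

View pics/s8.png

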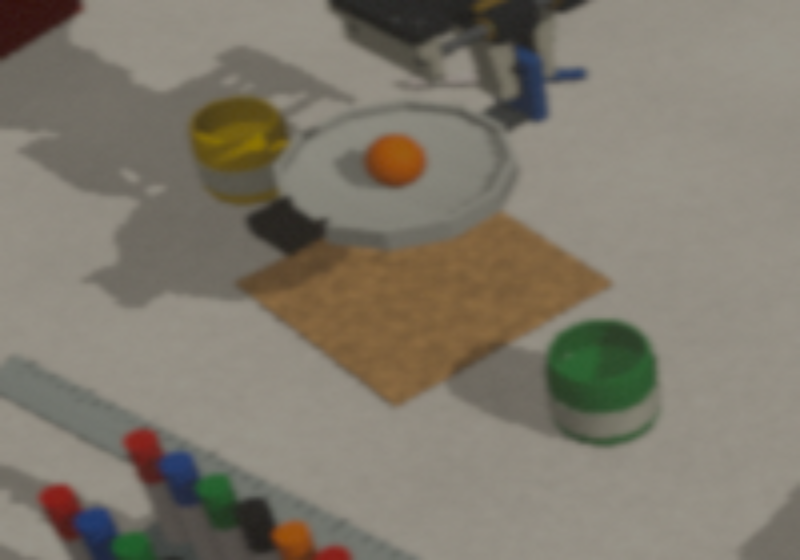

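Request:
{"method": "apply_moves", "body": {
  "targets": [
    [[0,0,-0.1],[-0.02,0,0],5],
    [[0,0,-0.1],[0,0,0],5],
    [[0,0,0],[0,0,0],5],
    [[0,0,0],[0,0,0],5]
  ]
}}

```text
time_s: 14.4
tcp_pos: [0.5169, -0.1433, 0.1534]
eef_rot: [179.9, -0.1, -94.5]
contact_force: [1.1, -0.1, -3.8]
gripper_width: 0.0116
```

```bash
cat >> h.py <<'E'
def dish():
    s=r.get_state();Rt=R.from_euler('xyz',s["eef_rot"],degrees=True)
    C=s["tcp_pos"]+Rt.apply([0,-.098,0]); x=Rt.apply([0,-1,0]); print("dish c",C.round(4),"head",np.degrees(np.arctan2(x[1],x[0])).round(1),"pitch",np.degrees(np.arcsin(x[2])).round(2))
    e=Rt.inv().apply(np.array([.612,-.156,.155])-C)/.04; print("centre err units",e.round(2))
E
python3 - <<'E'
from h import *
rem([.517,-.143,.155],-94.4);dish()
S=cap("scene")
f=lambda a,b:(100+a/4,120+b/3.5)
cs=[onplane(S,*f(*q),.004) for q in((235,285),(395,405),(612,283))]
print(np.round(cs,4).tolist(),(cs[0]+cs[2])/2,[np.linalg.norm(cs[1]-cs[i]) for i in(0,2)])
d=cs[0]-cs[1];print(np.degrees(np.arctan2(d[1],d[0])))
E
```

```text
t 14.4 tcp [ 0.5169 -0.1433  0.1534] [ 1.799e+02 -1.000e-01 -9.450e+01] w 0.0116 F [ 1.1 -0.1 -3.8]
shift units [-0.01 -0.   -0.04] turn units [ 0.01 -0.02 -0.01]
dish c [ 0.6146 -0.151   0.1533] head -4.5 pitch -0.07
centre err units [ 0.13  0.05 -0.04]
[[0.682, -0.2488, 0.004], [0.7041, -0.0843, 0.004], [0.5385, -0.0597, 0.004]] [ 0.61028722 -0.15422576  0.004     ] [np.float64(0.1659245645117769), np.float64(0.16740255604134638)]
-97.64630800466186
```

The lift is 101 mm. The mat centre is about (0.611, −0.156). Now the turn, slowly, about the dish centre.

Request:
{"method": "apply_moves", "body": {
  "targets": [
    [[-0.03,0,0],[0,0,0.1],5],
    [[-0.07,0,0],[0,0,0.2],5],
    [[-0.1,0,0],[0,0,0.3],5],
    [[-0.12,0,0],[0,0,0.35],5],
    [[-0.13,0,0],[0,0,0.4],5]
  ]
}}

```text
time_s: 14.95
tcp_pos: [0.5192, -0.1252, 0.1527]
eef_rot: [179.9, -0.1, -105.9]
contact_force: [0.2, 0.4, -3.1]
gripper_width: 0.0117
```

```bash
python3 - <<'E'
from h import *
dish();rem([0,0,.155],174.4)
E
```

```text
dish c [ 0.6134 -0.152   0.1525] head -15.9 pitch -0.11
centre err units [ 0.11  0.01 -0.06]
t 14.95 tcp [ 0.5192 -0.1252  0.1527] [ 1.799e+02 -1.000e-01 -1.059e+02] w 0.0117 F [ 0.2  0.4 -3.1]
shift units [ 0.54 13.34 -0.03] turn units [-0.   -0.02  9.97]
```

Request:
{"method": "apply_moves", "body": {
  "targets": [
    [[-0.12,0,-0.01],[0,0,0.4],5],
    [[-0.12,0,-0.01],[0,0,0.4],5],
    [[-0.12,0,-0.01],[0,0,0.4],5],
    [[-0.12,0,-0.01],[0,0,0.4],5],
    [[-0.12,0,-0.01],[0,0,0.4],5]
  ]
}}

```text
time_s: 15.45
tcp_pos: [0.5281, -0.1016, 0.1539]
eef_rot: [179.9, -0.2, -122.8]
contact_force: [0.5, -0.4, -3.3]
gripper_width: 0.0118
```

```bash
python3 - <<'E'
from h import *
dish();rem([0,0,.155],174.4)
S=cap("scene");cv2.imwrite("pics/s9.png",cv2.resize(S["img"][100:280,100:300],None,fx=4,fy=3.3))
E
```

```text
dish c [ 0.6105 -0.1547  0.1537] head -32.8 pitch -0.12
centre err units [ 0.01 -0.05 -0.03]
t 15.45 tcp [ 0.5281 -0.1016  0.1539] [ 179.9   -0.2 -122.8] w 0.0118 F [ 0.5 -0.4 -3.3]
shift units [ 5.01 12.48  0.02] turn units [ 0.   -0.03  7.85]
```

View pics/s9.png

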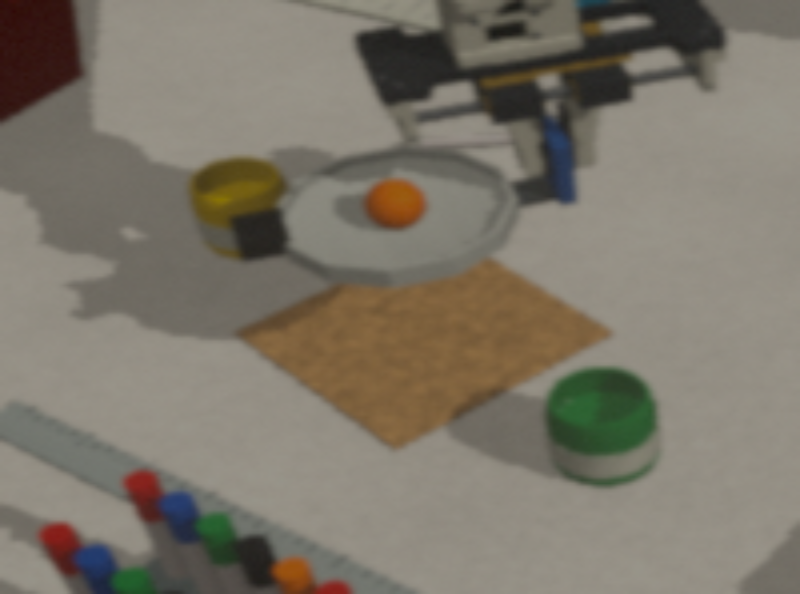

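The dish is level with the ball at its centre (395,203), and the turn is going the right way. I continue.

Request:
{"method": "apply_moves", "body": {
  "targets": [
    [[-0.13,-0.01,-0.01],[0,0,0.4],5],
    [[-0.13,-0.01,0],[0,0,0.4],5],
    [[-0.13,-0.01,0],[0,0,0.4],5],
    [[-0.13,-0.01,0],[0,0,0.4],5],
    [[-0.13,-0.01,0],[0,0,0.4],5]
  ]
}}

```text
time_s: 16.0
tcp_pos: [0.5465, -0.0817, 0.1537]
eef_rot: [179.9, -0.2, -139.4]
contact_force: [-0.6, -0.0, -3.0]
gripper_width: 0.0114
```

```bash
python3 - <<'E'
from h import *
dish();rem([0,0,.155],174.4)
E
```

```text
dish c [ 0.6104 -0.1561  0.1536] head -49.4 pitch -0.1
centre err units [-0.03 -0.02 -0.04]
t 16.0 tcp [ 0.5465 -0.0817  0.1537] [ 179.9   -0.2 -139.4] w 0.0114 F [-0.6 -0.  -3. ]
shift units [ 9.04 10.45  0.02] turn units [ 0.   -0.03  5.78]
```

Request:
{"method": "apply_moves", "body": {
  "targets": [
    [[-0.14,-0.01,-0.01],[0,-0.01,0.4],5],
    [[-0.14,-0.01,0],[0,0,0.4],5],
    [[-0.14,-0.01,0],[0,0,0.4],5],
    [[-0.14,-0.01,0],[0,0,0.4],5],
    [[-0.14,-0.01,0],[0,0,0.4],5]
  ]
}}

```text
time_s: 16.5
tcp_pos: [0.5715, -0.0669, 0.1534]
eef_rot: [179.9, -0.1, -155.9]
contact_force: [-0.2, -0.1, -3.0]
gripper_width: 0.0115
```

```bash
python3 - <<'E'
from h import *
dish();rem([0,0,.155],174.4)
E
```

```text
dish c [ 0.6115 -0.1564  0.1532] head -65.9 pitch -0.11
centre err units [-0.01  0.   -0.04]
t 16.5 tcp [ 0.5715 -0.0669  0.1534] [ 1.799e+02 -1.000e-01 -1.559e+02] w 0.0115 F [-0.2 -0.1 -3. ]
shift units [12.35  7.37 -0.  ] turn units [ 0.01 -0.02  3.72]
```

Request:
{"method": "apply_moves", "body": {
  "targets": [
    [[-0.14,0,-0.01],[0,0,0.4],5],
    [[-0.14,0,0],[0,0,0.4],5],
    [[-0.13,0,0],[0,0,0.4],5],
    [[-0.13,0,0],[0,0,0.4],5],
    [[-0.13,0,0],[0,0,0.38],5]
  ]
}}

```text
time_s: 17.0
tcp_pos: [0.5981, -0.0581, 0.1529]
eef_rot: [179.9, -0.1, -172.2]
contact_force: [0.3, -0.2, -3.6]
gripper_width: 0.012
```

```bash
python3 - <<'E'
from h import *
dish();rem([0,0,.155],174.4)
E
```

```text
dish c [ 0.6114 -0.1552  0.1527] head -82.2 pitch -0.13
centre err units [-0.01 -0.02 -0.06]
t 17.0 tcp [ 0.5981 -0.0581  0.1529] [ 1.799e+02 -1.000e-01 -1.722e+02] w 0.012 F [ 0.3 -0.2 -3.6]
shift units [14.62  3.47 -0.02] turn units [ 0.02 -0.01  1.68]
```

Request:
{"method": "apply_moves", "body": {
  "targets": [
    [[-0.13,0,-0.01],[0.01,0,0.38],5],
    [[-0.12,0,-0.01],[0,0,0.35],5],
    [[-0.11,0,0],[0,0,0.32],5],
    [[-0.08,0,0],[0,0,0.24],5],
    [[-0.05,0,0],[0,0,0.14],5]
  ]
}}

```text
time_s: 17.5
tcp_pos: [0.6192, -0.0566, 0.1527]
eef_rot: [179.9, -0.1, 176.0]
contact_force: [0.2, 0.0, -3.6]
gripper_width: 0.0117
```

Request:
{"method": "apply_moves", "body": {
  "targets": [
    [[-0.02,0,0],[0,0,0.07],5],
    [[0,0,0],[0,0,0],5],
    [[0,0,0],[0,0,0],5]
  ]
}}

```text
time_s: 17.8
tcp_pos: [0.6201, -0.0566, 0.1523]
eef_rot: [179.9, -0.1, 175.5]
contact_force: [-0.0, -0.3, -3.8]
gripper_width: 0.012
```

```bash
python3 - <<'E'
from h import *
dish();rem([0,0,.155],174.4)
S=cap("scene");cv2.imwrite("pics/s10.png",cv2.resize(S["img"][100:280,100:300],None,fx=4,fy=3.3))
T=cap("top");cv2.imwrite("pics/t10.png",cv2.resize(T["img"][100:280,270:470],None,fx=4,fy=3.3))
c=r.capture("wrist");cv2.imwrite("pics/w10.png",c["img"])
E
```

```text
dish c [ 0.6124 -0.1543  0.1521] head -94.5 pitch -0.11
centre err units [ 0.01 -0.04 -0.07]
t 17.8 tcp [ 0.6201 -0.0566  0.1523] [ 1.799e+02 -1.000e-01  1.755e+02] w 0.012 F [-0.  -0.3 -3.8]
shift units [15.57  0.19 -0.05] turn units [ 0.01 -0.01  0.13]
```

View pics/s10.png

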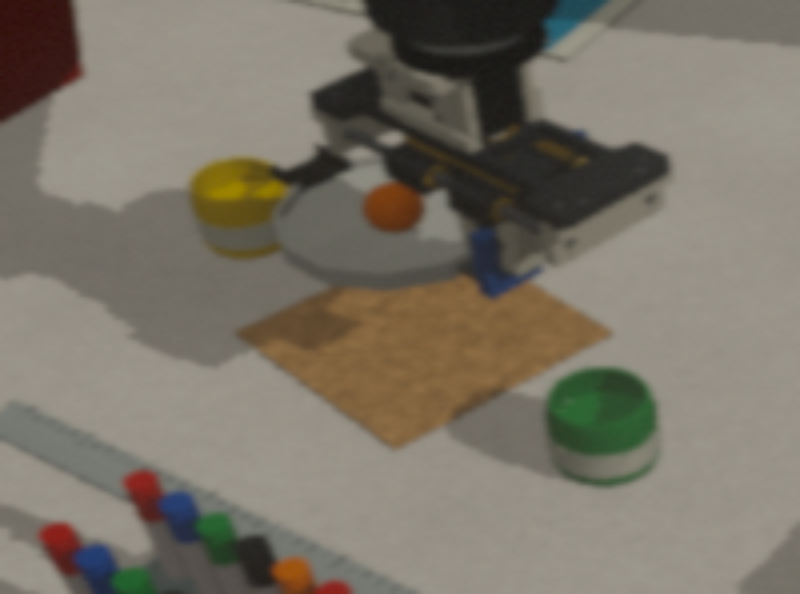

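View pics/t10.png

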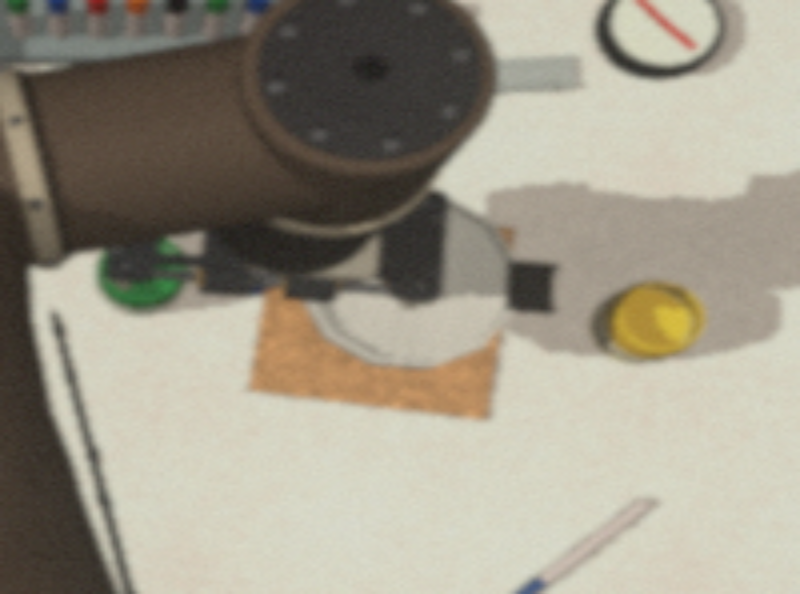

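View pics/w10.png

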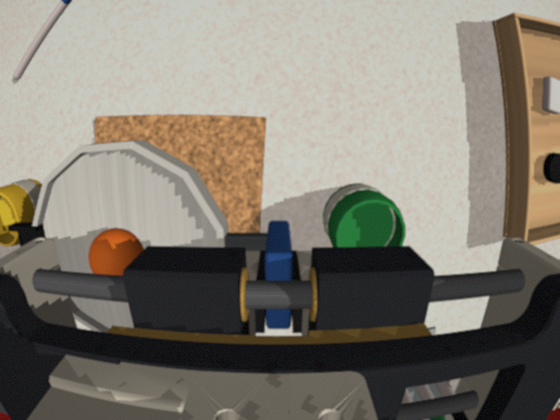

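Request:
{"method": "apply_moves", "body": {
  "targets": [
    [[-0.02,-0.02,-0.02],[0,0,0.07],5],
    [[-0.02,-0.02,-0.02],[0,0,0.06],5],
    [[0,0,0],[0,0,0],5],
    [[0,0,0],[0,0,0],5],
    [[0,0,0],[0,0,0],5]
  ]
}}

```text
time_s: 18.45
tcp_pos: [0.6217, -0.0585, 0.1544]
eef_rot: [179.9, -0.0, 174.3]
contact_force: [-0.5, 0.0, -3.0]
gripper_width: 0.0116
```

```bash
python3 - <<'E'
from h import *
dish();rem([0,0,.155],174.4)
T=cap("top");S=cap("scene")
b=blobs(T,(0,0,0),(180,255,60),(393,172,412,198));print(b);p=onplane(T,408.3,186.5,.127);print("spout",p)
C=np.array([.612,-.155]);J=np.array([.5946,-.3335])
for q in(p[:2],J):d=q-C;print(np.degrees(np.arctan2(d[1],d[0])),np.linalg.norm(d))
# ball in scene on plane dish z + 6+18
bs=blobs(S,(3,150,60),(18,255,255),(180,140,230,180));print("ball",bs[0],onplane(S,*bs[0][1],.1282))
for i in range(3):pass
print(r.get_state()["qd"].round(2),r.get_state()["moment"].round(2))
cv2.imwrite("pics/s11.png",S["img"])
E
```

```text
dish c [ 0.612  -0.156   0.1542] head -95.7 pitch -0.12
centre err units [ 0.    0.   -0.02]
t 18.45 tcp [ 0.6217 -0.0585  0.1544] [179.9  -0.  174.3] w 0.0116 F [-0.5  0.  -3. ]
shift units [ 1.561e+01 -8.000e-02 -1.000e-02] turn units [ 0.01 -0.   -0.01]
[(104, [402.9, 186.8], [399, 181, 9, 13])]
spout [ 0.60678339 -0.24508157  0.127     ]
-93.31428579060393 0.09023248606349447
-95.56754471756372 0.17934606212571272
ball (151, [197.2, 161.2], [191, 154, 13, 15]) [ 0.6090979  -0.15974792  0.1282    ]
[ 0.04  0.07 -0.03 -0.08  0.09 -0.02] [ 0.34 -0.21 -0.01]
```

View pics/s11.png

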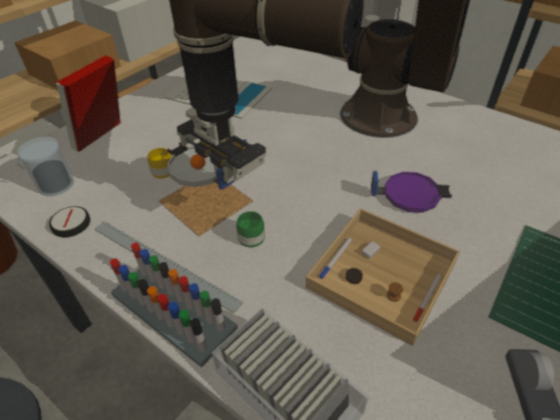

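The scene view shows the dish over the mat at (205,165), the ball at (197,161), and the spout towards the yellow jar. The jars, crate items, ruler and pen have not moved. I hand it in.

```bash
python3 -c "
from plant import r
print(r.close_job())"
```

```text
the job is handed in; nothing more can be done
None
```

The job is handed in at about 18.5 s of the 72 s allowed, with the arm still holding the dish over the mat. I took the ball from the crate and set it in the aluminium dish, then gripped the dish by its blue lug. I lifted it about 10 cm and only then turned it about 91° about its own centre, towards the yellow jar.

**Last checks:**
- **Direction:** the tool pose gives a spout heading of −95.7°, and the jar bears −95.6°. A coarse reading from the top camera put the spout at −93.3°, so the two disagree by about 2°.
- **Level and grip:** the tool pitch was −0.1°, the grip opening 11.6 mm, and the arm was still.
- **Position:** the dish centre was within about 2 mm of the measured mat centre.
- **Ball:** the scene camera placed it about 5 mm from the nominal dish centre. That is one view with part-shaded colour, so I took it as centred.
- **Surroundings:** by eye in the last scene picture, the jars, the other crate items, the ruler and the pen looked undisturbed. I did not re-measure them.

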